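# Put the tint bottles back by colour family

### The arm

A 6-joint arm with a two-finger parallel gripper is mounted at the origin on the work surface. World frame = base frame: x ahead of the robot, y to its left, z up, the work surface at z = 0. Lengths are in m, angles in rad, forces in N, time in s.
With the tool pointing down it reaches from about 0.35 to 0.775 m from the base axis. Payload 5.5 kg.
Tool frame: the origin (TCP) lies midway between the tips of the shut fingers; the grasp point (between the pads) lies 19 mm behind it; z points along the fingers, y is the line along which they close (so a half turn about z gives the same grasp; the last joint's range is limited). The gripper opens to 85 mm and grips with 20 to 120 N. Pads are 22 mm wide; open, the fingers measure 114 mm over their backs; the gripper's body (76 mm by 85 mm) begins 54 mm behind the grasp point. The pads swing forward as they close: fully open they stand 13 mm farther back than shut.
Start: joints at [-1.466, 0.313, 0.046, 1.304, 0, 1.431], TCP at [0.139, -0.558, 0.231] pointing down, gripper open.
Joint ranges: [-2.76, 2.76], [-0.86, 1.69], [-1.03, 1.26], [-2.2, 2.34], [-1.47, 1.5], [-3.14, 3.14]. Speed limits (rad/s): [2.57, 2.57, 3.14, 3.14, 3.14, 3.14].

### API

Orientations are given as a unit quaternion [w, x, y, z].
In Python, from workcell import env gives the robot as it stands.
- The arm moves only by the tool move_arm, never from a script. Its argument "targets" is a list of rows, each a list of 3 entries, a list of its own where there are three numbers: the shift along the tool's x, y, z in mm, then the turn, a rotation vector about the tool's x, y, z in units of 10 degrees (1.0 is 10 degrees), then the closure, from -1 (fully open) to 1 (shut). In form: [[[dx, dy, dz], [ax, ay, az], gripper], ...]. A call has 1 to 5 rows; each row is the pose to reach, as a shift and turn from the pose commanded when the call began, along the tool's axes at that moment; what a row does not reach only later rows make up. A row lasts 1/8 s, in which the tool goes at most 62.5 mm and 10.7 degrees, less where a joint would pass 70% of its speed; a pose out of reach is approached as far as the arm can. A call with a gripper value outside its range is refused whole. The fingers move at their own pace and stop on an object; "squeeze" is the grip in N (left out, the last holds). Time passes only in rows, so rows that repeat a pose let the fingers close. It gives the time, the measured TCP pose, the force, the opening and the grip force at its end, in the units of the state.
- env.get_state(): the state, without advancing time (a new reading comes with each control period).
- env.read_camera(name): name is "scene" or "top"; returns a dict with "pixels" (420x560x3 uint8, red, green, blue), "fovy" (degrees; the focal length in pixels is half the picture's height over the tangent of half this angle, whatever the lens; pixels are square), "cx", "cy" (the principal point, pixels), "extrinsics" (4x4, takes a point from world to camera coordinates). Camera axes: x right, y up, looking along -z (the intrinsics and any distortion apply to the point x, -y, -z); pixel columns grow to the right and rows downward; lengths in m; the calibration is good to about 2 mm. A picture is of the moment at which its call begins. There is no depth.
- env.hand_in(): hands the job in; it is judged then, once.
Trained networks look in a picture, given as the dict that the camera call returned (one of the last four; its "shot" number tells which), for a name from the list of things; names that differ only in an ending like _2 or _b are one class to them, and where a whole thing is asked for, a point or a joint stands for the part that bears it (a point fixed in the world has none). Each returns a list of dicts, best first, with "confidence" (0 to 1); they miss things now and then, are a little off and sometimes report something else, mostly with a low value. They report only what shows in the picture. A call takes as long as a camera call. They do not tell look-alikes from the thing itself.
- env.spot_in(thing, picture): "centre" ([x, y, z] in m, in world coordinates, good to about 4 mm: the middle of the surface that is visible of it).
- env.regions_of(thing, picture): "mask" (420x560 bool, what is visible of it).
- env.landmark_of(thing, picture): "centre" ([x, y, z] in m, in world coordinates, good to about 4 mm: a listed point, or the origin of a listed thing).
The state is a dict: "clock": time; "joint_pos": joint angles; "qvel": joint speeds; "tau": joint torques, N m; "tcp_pos": TCP position; "orientation": TCP orientation; "wrist_force": force on the tool from outside, world axes, zero at the start; "ft_torque": the same for the moment, N m; "finger_gap": finger opening in m; "grip_force": force on a finger pad.
Only numpy, scipy, OpenCV 4.12 (cv2) and the standard library are available. Lean on these libraries where they do the work, as an engineer would, in place of code of your own. Each camera call takes 0.05 s, during which the arm holds its last target. There are 200 camera calls.

### The job

The mix is done: put the five tint bottles away by colour family, so that the two reds (bright red and maroon) stand in the red tray, the two blues (sky and navy) in the blue tray and the yellow in the yellow tray, each upright on the floor of its own bay. Keep the bottles upright and set them down rather than drop them, and leave the small grey tin where it is.

Things in the scene. Friction and masses are not known exactly. Their poses are not given: they have to be found in the camera images.
- tint_red: tint bottle with a bright red screw cap and a bright red label band on a white body; 42 mm diameter, straight round side up to 82 mm, then a shoulder and a 29 mm wide cap, 106 mm tall in all, about 120 g, standing loose and upright on the bench, any yaw. Origin: centre of its underside; z up its axis
- tint_maroon: tint bottle with a dark maroon red screw cap and a dark maroon red label band on a white body; 42 mm diameter, straight round side up to 82 mm, then a shoulder and a 29 mm wide cap, 106 mm tall in all, about 120 g, standing loose and upright on the bench, any yaw. Origin: centre of its underside; z up its axis
- tint_sky: tint bottle with a light sky blue screw cap and a light sky blue label band on a white body; 42 mm diameter, straight round side up to 82 mm, then a shoulder and a 29 mm wide cap, 106 mm tall in all, about 120 g, standing loose and upright on the bench, any yaw. Origin: centre of its underside; z up its axis
- tint_navy: tint bottle with a dark navy blue screw cap and a dark navy blue label band on a white body; 42 mm diameter, straight round side up to 82 mm, then a shoulder and a 29 mm wide cap, 106 mm tall in all, about 120 g, standing loose and upright on the bench, any yaw. Origin: centre of its underside; z up its axis
- tint_yellow: tint bottle with a yellow screw cap and a yellow label band on a white body; 42 mm diameter, straight round side up to 82 mm, then a shoulder and a 29 mm wide cap, 106 mm tall in all, about 120 g, standing loose and upright on the bench, any yaw. Origin: centre of its underside; z up its axis
- tray_reds: red plastic tray fixed flat on the bench: two open-topped square bays side by side along its y axis. Outside 70 (x) by 136 (y) by 38 mm high; walls and middle divider 4 mm, floor 4 mm thick, each bay 62 by 62 mm inside, bay centres at y = +33 and -33 mm (x = 0). One bay holds one bottle. White cards on its -x face, towards the robot. Origin: centre of the underside; yaw within about 20 degrees of straight
- tray_blues: blue plastic tray fixed flat on the bench: two open-topped square bays side by side along its y axis. Outside 70 (x) by 136 (y) by 38 mm high; walls and middle divider 4 mm, floor 4 mm thick, each bay 62 by 62 mm inside, bay centres at y = +33 and -33 mm (x = 0). One bay holds one bottle. White cards on its -x face, towards the robot. Origin: centre of the underside; yaw within about 20 degrees of straight
- tray_yellows: yellow plastic tray fixed flat on the bench: two open-topped square bays side by side along its y axis. Outside 70 (x) by 136 (y) by 38 mm high; walls and middle divider 4 mm, floor 4 mm thick, each bay 62 by 62 mm inside, bay centres at y = +33 and -33 mm (x = 0). One bay holds one bottle. White cards on its -x face, towards the robot. Origin: centre of the underside; yaw within about 20 degrees of straight
- can: small closed grey paint tin with a metal lid, 70 mm diameter, 73 mm tall, loose on the bench among the trays; leave it alone. Origin: centre of its underside
Things that resemble listed ones, but are neither listed nor needed, are in the scene too. Of the things that look like the tray_blues, the smaller one is meant.

How it is judged:
At the end, for the whole second after the job is handed in: Each bottle stands on the floor of a bay of its family's tray (origin under 12 mm above the tray's underside, within 25 mm in x and 50 mm in y of its centre), tilted under 0.12 rad, released, at rest (under 20 mm/s); the tin within 20 mm of its start (x of tint_red in the frame of tray_reds between -0.025 and 0.025 m and y of tint_red in the frame of tray_reds between -0.05 and 0.05 m and z of tint_red in the frame of tray_reds between -0.004 and 0.012 m and angle between each of tint_red, tint_maroon, tint_sky, tint_navy, tint_yellow's own z axis and vertical below 0.12 rad and linear speed of each of tint_red, tint_maroon, tint_sky, tint_navy, tint_yellow below 0.02 m/s and x of tint_maroon in the frame of tray_reds between -0.025 and 0.025 m and y of tint_maroon in the frame of tray_reds between -0.05 and 0.05 m and z of tint_maroon in the frame of tray_reds between -0.004 and 0.012 m and x of tint_sky in the frame of tray_blues between -0.025 and 0.025 m and y of tint_sky in the frame of tray_blues between -0.05 and 0.05 m and z of tint_sky in the frame of tray_blues between -0.004 and 0.012 m and x of tint_navy in the frame of tray_blues between -0.025 and 0.025 m and y of tint_navy in the frame of tray_blues between -0.05 and 0.05 m and z of tint_navy in the frame of tray_blues between -0.004 and 0.012 m and x of tint_yellow in the frame of tray_yellows between -0.025 and 0.025 m and y of tint_yellow in the frame of tray_yellows between -0.05 and 0.05 m and z of tint_yellow in the frame of tray_yellows between -0.004 and 0.012 m and distance of can from where it was at the start of the episode below 0.02 m); the robot touches nothing.
It fails at once if a bottle is tipped over (more than 0.6 rad from upright) (angle between any of tint_red, tint_maroon, tint_sky, tint_navy, tint_yellow's own z axis and vertical above 0.6 rad).
It fails at once if a bottle is dropped (falls free of the fingers at more than 0.7 m/s, a drop of about 25 mm) ((linear speed of tint_red above 0.7 m/s and contact force between the fingers and tint_red below 0.05 N) or (linear speed of tint_maroon above 0.7 m/s and contact force between the fingers and tint_maroon below 0.05 N) or (linear speed of tint_sky above 0.7 m/s and contact force between the fingers and tint_sky below 0.05 N) or (linear speed of tint_navy above 0.7 m/s and contact force between the fingers and tint_navy below 0.05 N) or (linear speed of tint_yellow above 0.7 m/s and contact force between the fingers and tint_yellow below 0.05 N)).
It fails at once if the grey tin is moved by more than 20 mm (distance of can from where it was at the start of the episode above 0.02 m).
It also fails if it takes over 109 s, if anything falls off the work surface, if the arm or the gripper's body presses on something with over 40 N, if the wrist force passes 120 N, or if a joint passes its speed limit or range.

## Working session

There is one attempt and no reset: what is moved stays moved. The work goes in short steps, Python scripts to look and compute and a tool call to move; the robot and the scene stay as the last step left them, time stands still between calls to the robot, and variables do not carry over. Pictures are saved under pics/ and viewed, at most 14 in all, crops included, and the job is handed in when it is done.

Besides the shell and the picture viewer there is one more tool, called after "Call:" as a command line: name --argument value ..., lists and objects as JSON in quotes. move_arm: Moves the arm, as the interface text tells. Its arguments: {"type":"object","properties":{"targets":{"type":"array","items":{"type":"array"}},"squeeze":{"type":"number"}},"required":["targets"]}

```bash
mkdir -p pics; ls; cat > h.py <<'E'
from workcell import env
import numpy as np, cv2
def save(p,n): cv2.imwrite(f'pics/{n}.png',p['pixels'][:,:,::-1])
def proj(p,X):
    X=np.atleast_2d(X);E=np.array(p['extrinsics']);c=X@E[:3,:3].T+E[:3,3]
    f=210/np.tan(np.radians(p['fovy'])/2)
    return np.c_[p['cx']+f*c[:,0]/-c[:,2],p['cy']+f*c[:,1]/c[:,2]]
def unproj(p,u,v,z):
    E=np.array(p['extrinsics']);R=E[:3,:3];o=-R.T@E[:3,3]
    f=210/np.tan(np.radians(p['fovy'])/2)
    d=R.T@np.array([(u-p['cx'])/f,-(v-p['cy'])/f,-1]);return o+d*(z-o[2])/d[2]
E
python3 - <<'E'
from h import *
np.set_printoptions(precision=3,suppress=True)
for n in ['top','scene']:
    p=env.read_camera(n);save(p,n+'0');print(n,{k:v for k,v in p.items() if k not in('pixels',)})
    for t in ['tint_red','tint_maroon','tint_sky','tint_navy','tint_yellow','tray_reds','tray_blues','tray_yellows','can']:
        print(t,[(np.round(d['centre'],3).tolist(),round(d['confidence'],2),proj(p,d['centre'])[0].round().tolist()) for d in env.landmark_of(t,p)])
print(env.get_state())
E
```

```text
pics
top {'fovy': 47.148084625315526, 'cx': 279.7437584011052, 'cy': 220.05066188454995, 'extrinsics': array([[ 0.023, -1.   ,  0.002, -0.   ],
       [ 0.998,  0.023,  0.053, -0.432],
       [-0.053,  0.001,  0.999, -1.318],
       [ 0.   ,  0.   ,  0.   ,  1.   ]]), 'shot': 1}
tint_red []
tint_maroon [([0.427, -0.272, 0.004], 0.54, [381.0, 224.0])]
tint_sky [([0.451, -0.167, -0.001], 0.49, [343.0, 215.0]), ([0.604, 0.163, 0.002], 0.35, [227.0, 158.0])]
tint_navy [([0.439, 0.113, -0.002], 0.53, [243.0, 217.0])]
tint_yellow [([0.485, 0.003, 0.002], 0.72, [283.0, 201.0])]
tray_reds [([0.654, 0.019, -0.006], 0.58, [278.0, 142.0]), ([0.449, -0.168, -0.001], 0.47, [344.0, 216.0])]
tray_blues [([0.549, -0.316, 0.003], 0.81, [397.0, 181.0]), ([0.22, -0.323, 0.001], 0.62, [398.0, 300.0])]
tray_yellows [([0.544, 0.309, -0.0], 0.71, [174.0, 178.0])]
can [([0.603, 0.164, -0.001], 0.81, [226.0, 158.0])]
scene {'fovy': 54.248253611342264, 'cx': 274.6856981823343, 'cy': 202.70059279766474, 'extrinsics': array([[-0.468,  0.884, -0.011,  0.213],
       [-0.622, -0.32 ,  0.715,  0.266],
       [ 0.6
[... 513 characters left out ...]
[237.0, 270.0])]
tray_blues [([0.219, -0.323, -0.0], 0.82, [218.0, 127.0]), ([0.541, -0.316, -0.003], 0.65, [151.0, 192.0])]
tray_yellows [([0.541, 0.31, -0.001], 0.91, [389.0, 286.0])]
can [([0.6, 0.161, -0.003], 0.64, [310.0, 279.0])]
{'clock': 1.0, 'joint_pos': array([-1.466,  0.313,  0.046,  1.304,  0.   ,  1.431]), 'qvel': array([-0.001, -0.   ,  0.002,  0.001, -0.001,  0.001]), 'tau': array([  0.   , -48.048,  29.882,   0.   ,  -0.   ,  -0.   ]), 'tcp_pos': array([ 0.139, -0.558,  0.231]), 'orientation': array([0.   , 0.993, 0.122, 0.   ]), 'wrist_force': array([-0.598, -0.678, -0.494]), 'ft_torque': array([ 0.021, -0.039, -0.043]), 'grip_force': 0.0, 'finger_gap': 0.08524287304931658}
```

View pics/top0.png

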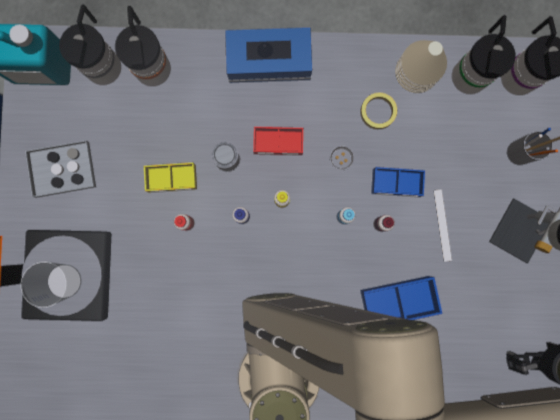

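View pics/scene0.png

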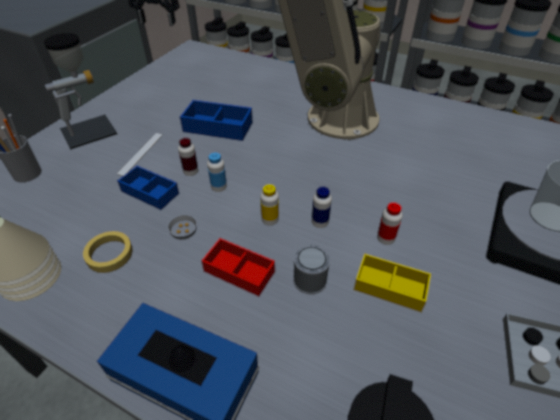

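The top view shows the bottle caps: red (182,222), navy (241,214), yellow (282,198), sky (347,215) and maroon (386,222). The trays are red (278,141) and yellow (170,177), and the tin is at (225,156).

Possible mix-ups:
- **Blue tray:** the small one at (398,182) or the large one at (401,299). The blue box at (269,53) is something else. By the description I choose (398,182).
- **Tin:** the jar lid at (341,158) is a look-alike.
- **Reds:** bright red is at (182,222) and maroon at (386,222).

I'll fit the poses and check the choice in a crop.

```bash
cat > fit.py <<'E'
from h import *
from scipy.optimize import minimize
def cmask(p,kind):
    H,S,V=[c.astype(int) for c in cv2.split(cv2.cvtColor(p['pixels'],cv2.COLOR_RGB2HSV))]
    h={'blue':(105,125),'yellow':(24,36),'red':None}[kind]
    m=((H<8)|(H>172)) if h is None else (H>h[0])&(H<h[1])
    return (m&(S>140)&(V>50)).astype(np.uint8)
def hull(p,x,y,a,sx=.07,sy=.136,hz=.038):
    P=np.array([[i*sx/2,j*sy/2,k] for i in(-1,1) for j in(-1,1) for k in(0,hz)])
    c,s=np.cos(a),np.sin(a);P[:,:2]=P[:,:2]@np.array([[c,s],[-s,c]])+[x,y]
    return cv2.convexHull(proj(p,P).astype(np.float32))
def fit(p,kind,x0,sx=.07,sy=.136,hz=.038):
    u,v=proj(p,[[*x0,.02]])[0].astype(int);m=cmask(p,kind)
    w=np.zeros_like(m);w[max(0,v-45):v+45,max(0,u-55):u+55]=1;m*=w
    n,l,st,_=cv2.connectedComponentsWithStats(cv2.morphologyEx(m,cv2.MORPH_CLOSE,np.ones((5,5))))
    m=(l==1+np.argmax(st[1:,4])).astype(np.uint8)
    t=cv2.convexHull(np.argwhere(m)[:,::-1].astype(np.float32))
    M=cv2.fillConvexPoly(np.zeros(m.shape,np.uint8),t.astype(int),1);M=cv2.GaussianBlur(M*1.,(0,0),1)
    def cost(q):
        B=np.zeros(m.shape,np.uint8);cv2.fillConvexPoly(B,np.round(hull(p,*q,sx,sy,hz)*16).astype(int),1,cv2.LINE_8,4)
        return np.abs(cv2.GaussianBlur(B*1.,(0,0),1)-M).sum()
    r=min((minimize(cost,[*x0,a],method='Nelder-Mead',options=dict(initial_simplex=[[*x0,a],[x0[0]+.01,x0[1],a],[x0[0],x0[1]+.01,a],[*x0,a+.15]])) for a in(-.15,.05,.2)),key=lambda r:r.fun)
    return r.x,r.fun/M.sum()
E
python3 - <<'E'
from fit import *
np.set_printoptions(precision=4,suppress=True)
for n in ['top','scene']:
    p=env.read_camera(n)
    for k,x0 in [('red',(.654,.017)),('blue',(.545,-.316)),('yellow',(.543,.31)),('blue',(.22,-.323))]: print(n,k,*fit(p,k,x0))
    im=p['pixels']
    if n=='top':
        save(dict(pixels=cv2.resize(im[120:330,140:440],None,fx=2.6,fy=2.6)),'crop1')
        for nm,(u,v) in dict(red=(182,222),navy=(241,214),yellow=(282,198),sky=(347,215),maroon=(386,222)).items():
            # cap: saturated blob
            q=im[v-13:v+14,u-13:u+14]; S=cv2.cvtColor(q,cv2.COLOR_RGB2HSV)[:,:,1]
            b=(S>110).astype(np.uint8); l=cv2.connectedComponentsWithStats(b); i=1+np.argmax(l[2][1:,4])
            c=l[3][i]; print(nm,l[2][i],unproj(p,u-13+c[0],v-13+c[1],.098))
E
```

```text
top red [0.6568 0.0214 0.0276] 0.1646586345381526
top blue [ 0.5453 -0.3159  0.0142] 0.13083397092578425
top yellow [0.5446 0.3174 0.0283] 0.14673913043478262
top blue [ 0.2316 -0.3436  0.2242] 0.3594132029339854
red [ 6  7 11 11 97] [0.4188 0.2675 0.098 ]
navy [ 7  9 10  9 70] [0.4407 0.1144 0.098 ]
yellow [ 8  7 11 11 91] [0.488  0.0055 0.098 ]
sky [12  8  8  9 60] [ 0.4466 -0.1692  0.098 ]
maroon [10  9 10  9 71] [ 0.4285 -0.2695  0.098 ]
scene red [ 0.651   0.0168 -0.0165] 0.06690997566909976
scene blue [ 0.5456 -0.3149 -0.0947] 0.0932642487046632
scene yellow [0.5418 0.3121 0.099 ] 0.06773488710852149
scene blue [ 0.2275 -0.3209  0.1782] 0.440776068839161
```

View pics/crop1.png

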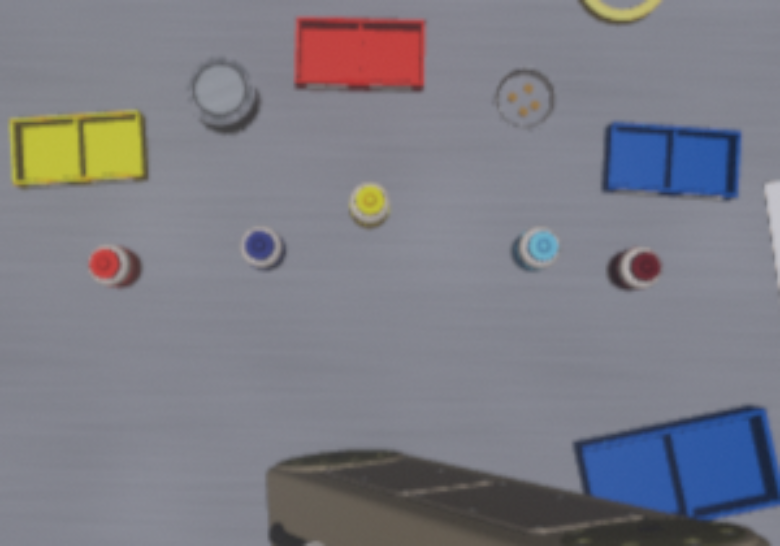

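The crop confirms the choice. The smaller blue tray is at crop (670,160) and the larger look-alike at (680,460). The tin at (222,90) and all five caps are clear. I start with maroon.

Call:
move_arm --targets '[[[40,-24,6],[0,0,-1],-1],[[85,-50,12],[0,0,-2],-1],[[130,-77,20],[0,0,-3],-1],[[175,-104,28],[0,0,-4],-1],[[218,-130,35],[0,0,-5],-1]]' --squeeze 40

```text
clock: 1.72
tcp_pos: [0.3204, -0.3776, 0.1962]
orientation: [0.0, 0.846, 0.533, 0.0]
wrist_force: [0.8, -0.2, -0.2]
finger_gap: 0.0854
grip_force: 0.0
```

```bash
cat > to.py <<'E'
from h import *
import sys
from scipy.spatial.transform import Rotation as R
# usage: x y z yaw(deg, tool x heading)  -> shift along tool axes mm, turn units
s=env.get_state();w,a,b,c=s['orientation'];r=R.from_quat([a,b,c,w])
x,y,z,yaw=map(float,sys.argv[1:5])
t=R.from_matrix(np.array([[np.cos(np.radians(yaw)),np.sin(np.radians(yaw)),0],[np.sin(np.radians(yaw)),-np.cos(np.radians(yaw)),0],[0,0,-1.]]).T)
t=R.from_matrix(np.array([[np.cos(np.radians(yaw)),np.sin(np.radians(yaw)),0],[np.sin(np.radians(yaw)),-np.cos(np.radians(yaw)),0],[0,0,-1]]))
print('t',s['clock'],'pos',s['tcp_pos'].round(4),'gap',round(s['finger_gap'],4),'grip',round(float(s['grip_force']),1),'q',s['joint_pos'].round(2))
print('shift',(r.inv().apply(np.array([x,y,z])-s['tcp_pos'])*1000).round(1),'turn',(np.degrees((r.inv()*t).as_rotvec())/10).round(2))
E
python3 to.py .428 -.271 .175 90
```

```text
t 1.725 pos [ 0.3204 -0.3776  0.1962] gap 0.0854 grip 0.0 q [-1.03  0.17 -0.22  1.17  0.    0.99]
shift [142.7  50.8  21.2] turn [ 0.    0.   -2.56]
```

Call:
move_arm --targets '[[[50,18,7],[0,0,-1],-1],[[100,36,14],[0,0,-2],-1],[[143,51,21],[0,0,-2.56],-1],[[143,51,21],[0,0,-2.56],-1],[[143,51,21],[0,0,-2.56],-1]]'

```text
clock: 2.35
tcp_pos: [0.4277, -0.2728, 0.1754]
orientation: [0.0, 0.709, 0.705, -0.0]
wrist_force: [0.1, 0.2, 0.1]
finger_gap: 0.0859
grip_force: 0.0
```

```bash
python3 to.py .428 -.271 .043 90; python3 - <<'E'
from h import *
p=env.read_camera('scene');save(dict(pixels=cv2.resize(p['pixels'][90:300,110:410],None,fx=2.6,fy=2.6)),'s1')
E
```

```text
t 2.35 pos [ 0.4277 -0.2728  0.1754] gap 0.0859 grip 0.0 q [-0.73  0.21 -0.23  1.13 -0.    0.85]
shift [  1.9   0.3 132.4] turn [-0.    0.   -0.04]
```

View pics/s1.png

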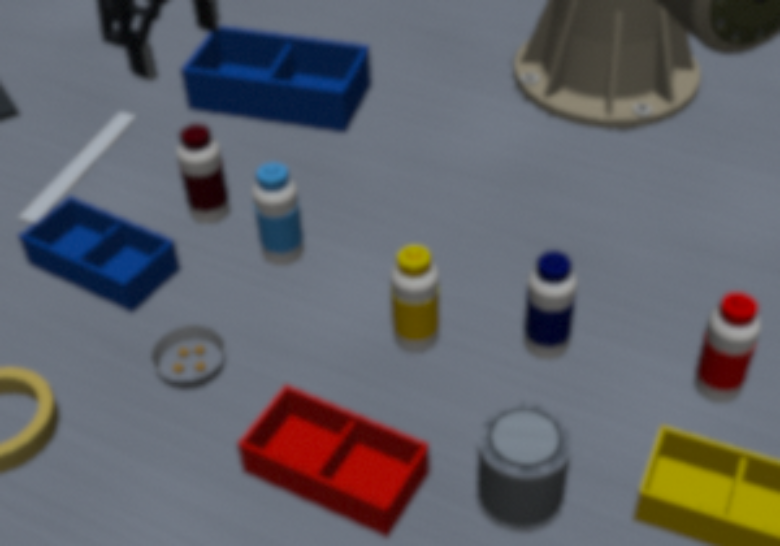

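```bash
python3 - <<'E'
from h import *
s=env.get_state();p=env.read_camera('scene');t=s['tcp_pos']
print(proj(p,[t,t+[.043,0,.013],t+[-.043,0,.013],[.428,-.271,.106]]))
save(dict(pixels=cv2.resize(p['pixels'][20:230,90:390],None,fx=2.6,fy=2.6)),'s2')
E
```

```text
[[178.96282472 114.19923704]
 [166.6160371  118.3530962 ]
 [188.8035715  101.09760527]
 [184.36906604 138.33267071]]
```

View pics/s2.png

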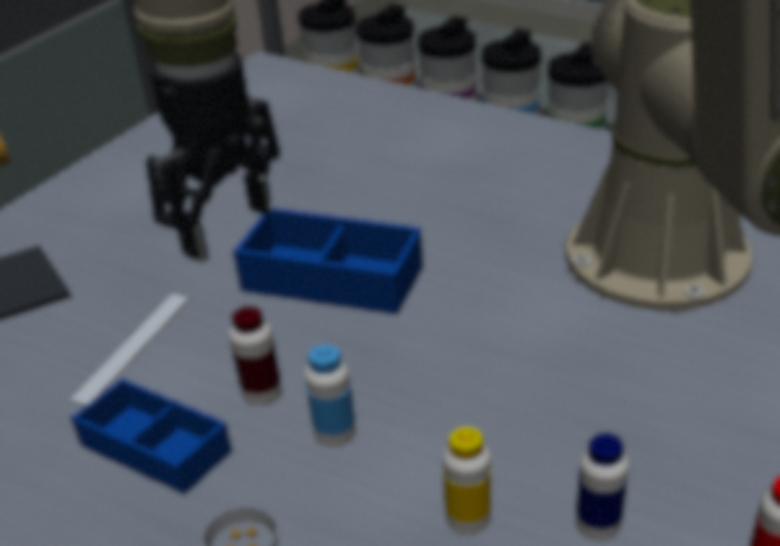

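The gripper fingers (s2 crop (195,245) and (262,195)) project where expected above maroon, so I descend and grasp.

Call:
move_arm --targets '[[[2,0,45],[0,0,0],-1],[[2,0,90],[0,0,0],-1],[[2,0,132],[0,0,0],-1],[[2,0,132],[0,0,0],-1],[[2,0,132],[0,0,0],1]]'

```text
clock: 3.08
tcp_pos: [0.4281, -0.272, 0.0447]
orientation: [0.001, 0.71, 0.704, 0.0]
wrist_force: [-0.3, -0.7, -0.6]
finger_gap: 0.0697
grip_force: 0.0
```

Call:
move_arm --targets '[[[0,0,0],[0,0,0],1],[[0,0,0],[0,0,0],1],[[0,0,0],[0,0,0],1],[[0,0,0],[0,0,0],1]]'

```text
clock: 3.58
tcp_pos: [0.429, -0.272, 0.0453]
orientation: [0.002, 0.709, 0.705, -0.0]
wrist_force: [-0.3, -1.0, 6.6]
finger_gap: 0.0413
grip_force: 40.0
```

```bash
python3 to.py .6524 -.016 .175 90
```

```text
t 3.575 pos [ 0.429  -0.272   0.0453] gap 0.0413 grip 40.0 q [-0.72  0.32 -0.43  0.81 -0.    0.85]
shift [ 257.   222.  -129.9] turn [ 0.01  0.02 -0.04]
```

Call:
move_arm --targets '[[[0,0,-30],[0,0,0],1],[[0,0,-80],[0,0,0],1],[[0,0,-130],[0,0,0],1],[[35,30,-132],[0,0,0],1],[[75,64,-132],[0,0,0],1]]'

```text
clock: 4.2
tcp_pos: [0.4936, -0.1964, 0.1774]
orientation: [0.002, 0.71, 0.704, 0.0]
wrist_force: [0.1, -0.4, -0.9]
finger_gap: 0.041
grip_force: 41.1
```

Call:
move_arm --targets '[[[40,35,0],[0,0,0],1],[[80,70,0],[0,0,0],1],[[120,105,0],[0,0,0],1],[[155,135,0],[0,0,0],1],[[182,158,0],[0,0,0],1]]'

```text
clock: 4.82
tcp_pos: [0.6526, -0.0132, 0.1757]
orientation: [0.0, 0.709, 0.705, 0.0]
wrist_force: [0.1, 0.2, -1.4]
finger_gap: 0.0411
grip_force: 41.1
```

```bash
python3 to.py .6524 -.016 .050 90; python3 - <<'E'
from h import *
p=env.read_camera('scene');save(dict(pixels=cv2.resize(p['pixels'][90:300,110:410],None,fx=2.6,fy=2.6)),'s3')
E
```

```text
t 4.825 pos [ 0.6526 -0.0132  0.1757] gap 0.0411 grip 41.1 q [-0.14  0.48  0.16  1.25  0.    1.43]
shift [ -2.8  -0.3 125.7] turn [ 0.    0.   -0.03]
```

View pics/s3.png

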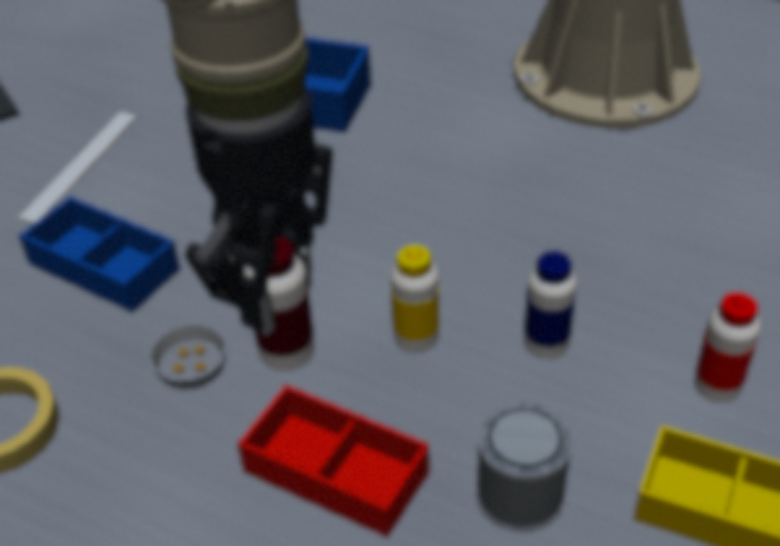

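Maroon hangs upright at (285,310), above and behind the left red bay. Lower and release.

Call:
move_arm --targets '[[[-3,0,40],[0,0,0],1],[[-3,0,80],[0,0,0],1],[[-3,0,110],[0,0,0],1],[[-3,0,121],[0,0,0],1],[[-3,0,126],[0,0,0],1]]'

```text
clock: 5.5
tcp_pos: [0.6517, -0.0183, 0.0496]
orientation: [0.0, 0.709, 0.705, 0.0]
wrist_force: [0.3, -0.7, -0.4]
finger_gap: 0.0411
grip_force: 41.2
```

Call:
move_arm --targets '[[[0,0,0],[0,0,0],1],[[0,0,0],[0,0,0],1]]'

```text
clock: 5.75
tcp_pos: [0.6525, -0.0184, 0.0507]
orientation: [0.001, 0.709, 0.705, 0.001]
wrist_force: [0.1, 0.6, -1.5]
finger_gap: 0.0414
grip_force: 41.3
```

```bash
python3 to.py .6524 -.016 .050 90
```

```text
t 5.75 pos [ 0.6525 -0.0184  0.0507] gap 0.0414 grip 41.3 q [-0.15  0.56 -0.03  0.98 -0.    1.43]
shift [ 2.4 -0.1  0.7] turn [ 0.01  0.   -0.04]
```

Call:
move_arm --targets '[[[0,0,0],[0,0,0],-1],[[0,0,0],[0,0,0],-1],[[0,0,0],[0,0,0],-1],[[0,0,-50],[0,0,0],-1],[[0,0,-110],[0,0,0],-1]]'

```text
clock: 6.38
tcp_pos: [0.6503, -0.018, 0.1589]
orientation: [-0.001, 0.709, 0.705, -0.001]
wrist_force: [0.9, -0.5, -0.5]
finger_gap: 0.0853
grip_force: 0.0
```

Call:
move_arm --targets '[[[40,-33,-15],[0,0,0],-1],[[80,-66,-15],[0,0,0],-1],[[120,-98,-15],[0,0,0],-1],[[160,-131,-15],[0,0,0],-1],[[200,-164,-15],[0,0,0],-1]]'

```text
clock: 7.0
tcp_pos: [0.4877, 0.184, 0.1745]
orientation: [0.0, 0.709, 0.705, 0.0]
wrist_force: [0.1, 0.4, -0.2]
finger_gap: 0.0853
grip_force: 0.0
```

Call:
move_arm --targets '[[[40,-33,0],[0,0,0],-1],[[70,-58,0],[0,0,0],-1],[[85,-69,0],[0,0,0],-1],[[85,-69,0],[0,0,0],-1]]'

```text
clock: 7.5
tcp_pos: [0.4201, 0.269, 0.1745]
orientation: [0.0, 0.709, 0.706, 0.0]
wrist_force: [1.2, -0.7, 0.3]
finger_gap: 0.0857
grip_force: 0.0
```

```bash
python3 to.py .419 .267 .043 90; python3 - <<'E'
from h import *
p=env.read_camera('scene');save(dict(pixels=cv2.resize(p['pixels'][120:330,130:430],None,fx=2.6,fy=2.6)),'s4')
for t in ['tint_maroon','tint_red']: print(t,[(d['centre'].round(3),round(d['confidence'],2)) for d in env.landmark_of(t,p)])
E
```

```text
t 7.5 pos [0.4201 0.269  0.1745] gap 0.0857 grip 0.0 q [ 0.41  0.19 -0.26  1.12 -0.    1.98]
shift [ -2.   -1.2 131.5] turn [ 0.    0.   -0.03]Traceback (most recent call last):
  File "<stdin>", line 3, in <module>
AttributeError: 'list' object has no attribute 'round'. Did you mean: 'count'?
```

View pics/s4.png

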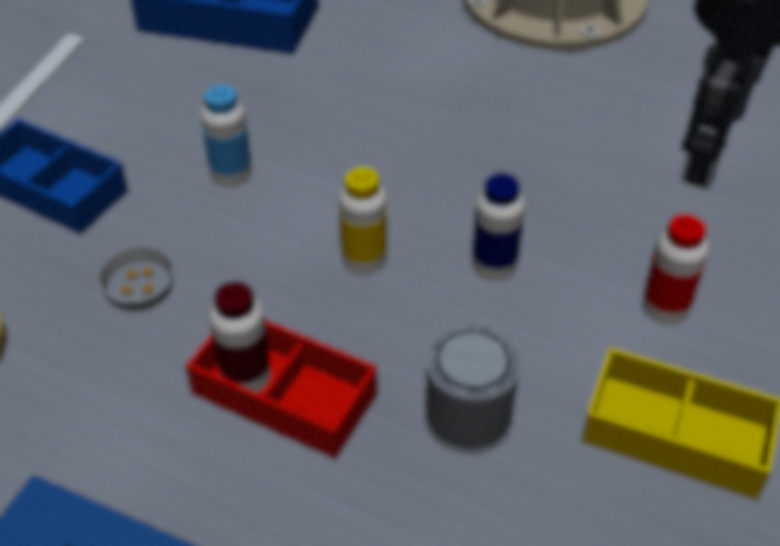

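Maroon stands upright in the left red bay at (240,335). Next is the bright red at (680,265).

Call:
move_arm --targets '[[[-2,-1,45],[0,0,0],-1],[[-2,-1,90],[0,0,0],-1],[[-2,-1,131],[0,0,0],-1],[[-2,-1,131],[0,0,0],-1],[[-2,-1,131],[0,0,0],1]]'

```text
clock: 8.22
tcp_pos: [0.4207, 0.2661, 0.0444]
orientation: [0.0, 0.71, 0.704, 0.0]
wrist_force: [0.5, -0.2, 0.6]
finger_gap: 0.0696
grip_force: 0.0
```

Call:
move_arm --targets '[[[0,0,0],[0,0,0],1],[[0,0,0],[0,0,0],1],[[0,0,0],[0,0,0],1],[[0,0,0],[0,0,0],1]]'

```text
clock: 8.72
tcp_pos: [0.4206, 0.2669, 0.0451]
orientation: [0.001, 0.709, 0.705, 0.002]
wrist_force: [-0.7, -0.1, 5.2]
finger_gap: 0.0413
grip_force: 39.6
```

```bash
python3 to.py .6536 .050 .175 90
```

```text
t 8.725 pos [0.4206 0.2669 0.0451] gap 0.0413 grip 39.6 q [ 0.4   0.3  -0.46  0.81 -0.    1.98]
shift [-215.3  234.8 -129.4] turn [ 0.02 -0.01 -0.04]
```

Call:
move_arm --targets '[[[0,0,-30],[0,0,0],1],[[0,0,-80],[0,0,0],1],[[0,0,-130],[0,0,0],1],[[-30,33,-132],[0,0,0],1],[[-65,71,-132],[0,0,0],1]]'

```text
clock: 9.35
tcp_pos: [0.4911, 0.2012, 0.1775]
orientation: [0.001, 0.708, 0.706, 0.002]
wrist_force: [0.8, -0.3, -1.5]
finger_gap: 0.0411
grip_force: 40.8
```

Call:
move_arm --targets '[[[-38,41,0],[0,0,0],1],[[-76,82,0],[0,0,0],1],[[-112,122,0],[0,0,0],1],[[-138,150,0],[0,0,0],1],[[-150,164,0],[0,0,0],1]]'

```text
clock: 9.98
tcp_pos: [0.6545, 0.0478, 0.1754]
orientation: [0.0, 0.71, 0.704, 0.0]
wrist_force: [-0.5, 0.3, -1.2]
finger_gap: 0.0411
grip_force: 40.8
```

Call:
move_arm --targets '[[[0,0,40],[0,0,0],1],[[0,0,70],[0,0,0],1],[[0,0,70],[0,0,0],1]]'

```text
clock: 10.35
tcp_pos: [0.6507, 0.0499, 0.1028]
orientation: [-0.002, 0.709, 0.705, -0.002]
wrist_force: [0.1, -0.2, -0.4]
finger_gap: 0.041
grip_force: 40.8
```

```bash
python3 to.py .6536 .050 .050 90
```

```text
t 10.35 pos [0.6507 0.0499 0.1028] gap 0.041 grip 40.8 q [-0.05  0.53  0.05  1.1  -0.    1.53]
shift [ 0.1  3.2 52.8] turn [-0.03 -0.   -0.04]
```

Call:
move_arm --targets '[[[0,2,30],[0,0,0],1],[[0,2,46],[0,0,0],1],[[0,2,53],[0,0,0],1],[[0,2,53],[0,0,0],1],[[0,2,53],[0,0,0],1]]'

```text
clock: 10.98
tcp_pos: [0.6557, 0.0498, 0.0534]
orientation: [0.001, 0.709, 0.705, 0.001]
wrist_force: [0.9, 0.1, -1.3]
finger_gap: 0.0414
grip_force: 40.8
```

Call:
move_arm --targets '[[[0,0,0],[0,0,0],-1],[[0,0,0],[0,0,0],-1],[[0,0,0],[0,0,0],-1],[[0,0,-50],[0,0,0],-1],[[0,0,-110],[0,0,0],-1]]'

```text
clock: 11.6
tcp_pos: [0.6537, 0.0498, 0.1619]
orientation: [-0.001, 0.709, 0.705, -0.001]
wrist_force: [1.7, 0.5, -0.1]
finger_gap: 0.0853
grip_force: 0.0
```

Call:
move_arm --targets '[[[-12,-45,-15],[0,0,0],-1],[[-24,-90,-15],[0,0,0],-1],[[-36,-135,-15],[0,0,0],-1],[[-45,-165,-15],[0,0,0],-1],[[-45,-165,-15],[0,0,0],-1]]'

```text
clock: 12.22
tcp_pos: [0.4876, 0.0057, 0.1777]
orientation: [-0.0, 0.71, 0.704, -0.0]
wrist_force: [0.5, -0.7, -0.4]
finger_gap: 0.0855
grip_force: 0.0
```

```bash
python3 to.py .488 .0045 .043 90
```

```text
t 12.225 pos [0.4876 0.0057 0.1777] gap 0.0855 grip 0.0 q [-0.15  0.17 -0.27  1.13 -0.    1.43]
shift [ -1.1   0.4 134.7] turn [-0.    0.   -0.04]
```

Call:
move_arm --targets '[[[-1,0,45],[0,0,0],-1],[[-1,0,90],[0,0,0],-1],[[-1,0,134],[0,0,0],-1],[[-1,0,134],[0,0,0],-1],[[-1,0,134],[0,0,0],1]]'

```text
clock: 12.85
tcp_pos: [0.4911, 0.0048, 0.0445]
orientation: [0.001, 0.709, 0.705, 0.0]
wrist_force: [-0.8, -0.7, 0.5]
finger_gap: 0.0693
grip_force: 0.0
```

Call:
move_arm --targets '[[[0,0,0],[0,0,0],1],[[0,0,0],[0,0,0],1],[[0,0,0],[0,0,0],1],[[0,0,0],[0,0,0],1]]'

```text
clock: 13.35
tcp_pos: [0.491, 0.0047, 0.0451]
orientation: [0.001, 0.709, 0.705, 0.001]
wrist_force: [-1.5, 0.5, 7.5]
finger_gap: 0.0414
grip_force: 39.5
```

```bash
python3 to.py .546 .278 .175 90;  python3 - <<'E'
from h import *
p=env.read_camera('scene');save(dict(pixels=cv2.resize(p['pixels'][120:330,130:430],None,fx=2.6,fy=2.6)),'s5')
E
```

```text
t 13.35 pos [0.491  0.0047 0.0451] gap 0.0414 grip 39.5 q [-0.15  0.29 -0.47  0.8  -0.    1.42]
shift [ 273.6   53.6 -129.9] turn [ 0.02  0.   -0.04]
```

View pics/s5.png

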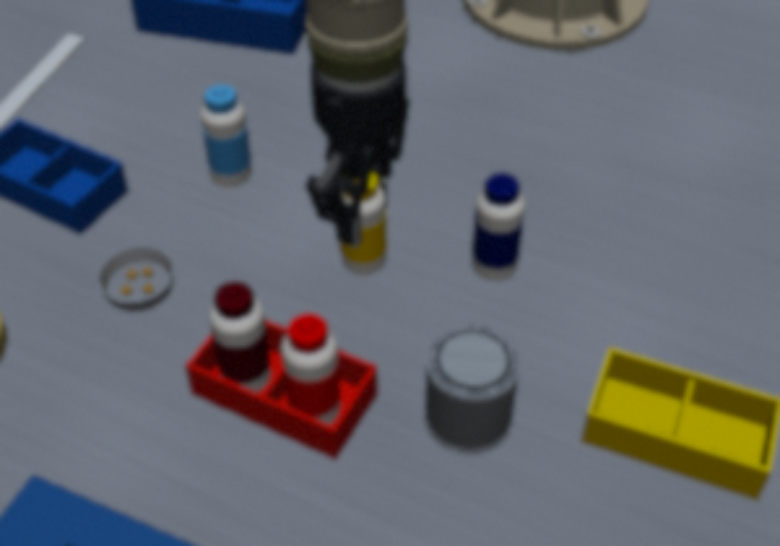

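Both reds stand in their bays at (240,335) and (310,370), and yellow is gripped. Carry it to the yellow tray.

Call:
move_arm --targets '[[[0,0,-30],[0,0,0],1],[[0,0,-80],[0,0,0],1],[[0,0,-130],[0,0,0],1],[[35,7,-132],[0,0,0],1],[[80,16,-132],[0,0,0],1]]'

```text
clock: 14.02
tcp_pos: [0.5073, 0.0849, 0.1772]
orientation: [0.001, 0.71, 0.704, 0.001]
wrist_force: [0.0, -0.0, -1.8]
finger_gap: 0.0411
grip_force: 40.9
```

Call:
move_arm --targets '[[[50,10,0],[0,0,0],1],[[100,20,0],[0,0,0],1],[[145,29,0],[0,0,0],1],[[180,35,0],[0,0,0],1],[[194,38,0],[0,0,0],1]]'

```text
clock: 14.65
tcp_pos: [0.5454, 0.2804, 0.1754]
orientation: [0.0, 0.709, 0.706, 0.0]
wrist_force: [0.0, -0.6, -1.8]
finger_gap: 0.041
grip_force: 40.9
```

Call:
move_arm --targets '[[[0,0,40],[0,0,0],1],[[0,0,70],[0,0,0],1],[[0,0,70],[0,0,0],1]]'

```text
clock: 15.02
tcp_pos: [0.5433, 0.277, 0.1029]
orientation: [-0.001, 0.71, 0.705, -0.003]
wrist_force: [0.2, -0.2, -2.0]
finger_gap: 0.0413
grip_force: 41.0
```

```bash
python3 to.py .546 .278 .049 90
```

```text
t 15.025 pos [0.5433 0.277  0.1029] gap 0.0413 grip 41.0 q [ 0.34  0.45 -0.08  1.05 -0.    1.92]
shift [ 1.1  3.  53.9] turn [-0.03  0.01 -0.04]
```

Call:
move_arm --targets '[[[1,2,30],[0,0,0],1],[[1,2,46],[0,0,0],1],[[1,2,54],[0,0,0],1],[[1,2,54],[0,0,0],1],[[1,2,54],[0,0,0],1]]'

```text
clock: 15.65
tcp_pos: [0.5481, 0.2797, 0.0523]
orientation: [0.0, 0.709, 0.705, 0.001]
wrist_force: [0.2, 0.1, -1.3]
finger_gap: 0.0416
grip_force: 41.0
```

Call:
move_arm --targets '[[[0,0,0],[0,0,0],-1],[[0,0,0],[0,0,0],-1],[[0,0,0],[0,0,0],-1],[[0,0,-50],[0,0,0],-1],[[0,0,-110],[0,0,0],-1]]'

```text
clock: 16.27
tcp_pos: [0.5463, 0.2791, 0.1611]
orientation: [-0.001, 0.709, 0.705, -0.002]
wrist_force: [0.3, -0.6, -0.0]
finger_gap: 0.0854
grip_force: 0.0
```

Call:
move_arm --targets '[[[-42,-27,-15],[0,0,0],-1],[[-84,-54,-15],[0,0,0],-1],[[-126,-80,-15],[0,0,0],-1],[[-164,-105,-15],[0,0,0],-1],[[-164,-105,-15],[0,0,0],-1]]'

```text
clock: 16.9
tcp_pos: [0.4395, 0.1145, 0.1765]
orientation: [-0.0, 0.71, 0.704, -0.0]
wrist_force: [0.3, 0.0, 0.7]
finger_gap: 0.0853
grip_force: 0.0
```

```bash
python3 to.py .441 .1135 .043 90
```

```text
t 16.9 pos [0.4395 0.1145 0.1765] gap 0.0853 grip 0.0 q [ 0.08  0.11 -0.35  1.11 -0.    1.66]
shift [ -0.9   1.6 133.5] turn [-0.    0.   -0.05]
```

Call:
move_arm --targets '[[[-1,1,45],[0,0,0],-1],[[-1,1,90],[0,0,0],-1],[[-1,1,133],[0,0,0],-1],[[-1,1,133],[0,0,0],-1],[[-1,1,133],[0,0,0],1]]'

```text
clock: 17.52
tcp_pos: [0.4436, 0.1156, 0.0445]
orientation: [0.0, 0.709, 0.705, 0.001]
wrist_force: [0.3, 0.3, 0.6]
finger_gap: 0.07
grip_force: 0.0
```

Call:
move_arm --targets '[[[0,0,0],[0,0,0],1],[[0,0,0],[0,0,0],1],[[0,0,0],[0,0,0],1],[[0,0,0],[0,0,0],1]]'

```text
clock: 18.02
tcp_pos: [0.4437, 0.1154, 0.045]
orientation: [0.001, 0.709, 0.705, 0.001]
wrist_force: [-2.1, 0.0, 5.3]
finger_gap: 0.0414
grip_force: 39.5
```

```bash
python3 to.py .5425 -.3484 .175 90
```

```text
t 18.025 pos [0.4437 0.1154 0.045 ] gap 0.0414 grip 39.5 q [ 0.08  0.24 -0.55  0.78  0.    1.66]
shift [-463.1  102.2 -129.9] turn [ 0.02 -0.   -0.04]
```

Call:
move_arm --targets '[[[0,0,-30],[0,0,0],1],[[0,0,-80],[0,0,0],1],[[0,0,-130],[0,0,0],1],[[-30,7,-132],[0,0,0],1],[[-70,15,-132],[0,0,0],1]]'

```text
clock: 18.65
tcp_pos: [0.458, 0.0448, 0.1772]
orientation: [0.001, 0.709, 0.706, 0.001]
wrist_force: [0.2, -0.5, -1.8]
finger_gap: 0.0415
grip_force: 40.7
```

Call:
move_arm --targets '[[[-45,10,0],[0,0,0],1],[[-90,20,0],[0,0,0],1],[[-135,30,0],[0,0,0],1],[[-180,40,0],[0,0,0],1],[[-225,50,0],[0,0,0],1]]'

```text
clock: 19.27
tcp_pos: [0.5057, -0.1819, 0.176]
orientation: [0.001, 0.709, 0.705, 0.0]
wrist_force: [0.8, 1.5, -1.7]
finger_gap: 0.0412
grip_force: 40.7
```

Call:
move_arm --targets '[[[-45,10,0],[0,0,0],1],[[-90,20,0],[0,0,0],1],[[-130,29,0],[0,0,0],1],[[-158,35,0],[0,0,0],1],[[-168,37,0],[0,0,0],1]]'

```text
clock: 19.9
tcp_pos: [0.5414, -0.3501, 0.1754]
orientation: [0.0, 0.71, 0.704, 0.0]
wrist_force: [-1.1, 0.5, -1.3]
finger_gap: 0.0416
grip_force: 40.7
```

Call:
move_arm --targets '[[[0,0,40],[0,0,0],1],[[0,0,70],[0,0,0],1],[[0,0,70],[0,0,0],1]]'

```text
clock: 20.27
tcp_pos: [0.5395, -0.3461, 0.103]
orientation: [-0.003, 0.709, 0.705, -0.0]
wrist_force: [-0.2, 0.2, -0.8]
finger_gap: 0.0411
grip_force: 40.7
```

```bash
python3 to.py .5425 -.3484 .049 90;  python3 - <<'E'
from h import *
p=env.read_camera('scene');save(dict(pixels=cv2.resize(p['pixels'][90:330,90:430],None,fx=2.3,fy=2.3)),'s6')
E
```

```text
t 20.275 pos [ 0.5395 -0.3461  0.103 ] gap 0.0411 grip 40.7 q [-0.7   0.51  0.02  1.09  0.    0.88]
shift [-2.5  3.3 53.9] turn [-0.03 -0.02 -0.03]
```

View pics/s6.png

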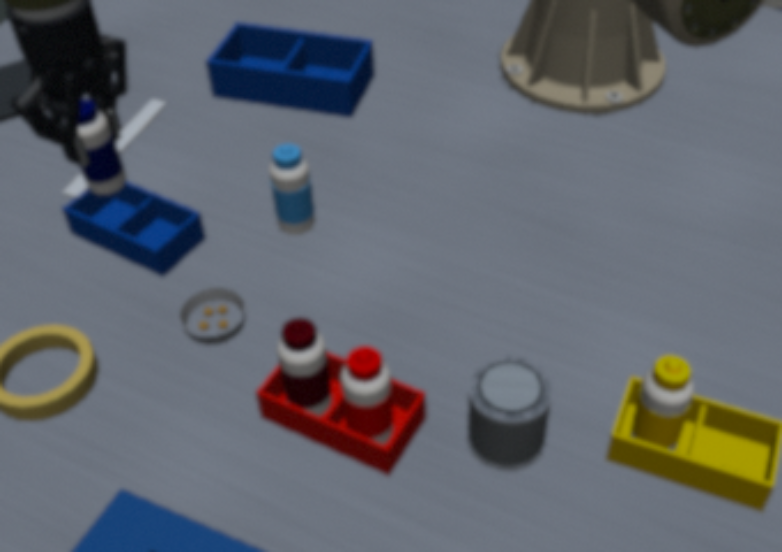

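Yellow stands in its bay at (665,400). Navy is above the left bay of the small blue tray at (100,150). Lower it, then go to sky.

Call:
move_arm --targets '[[[-2,2,30],[0,0,0],1],[[-2,2,46],[0,0,0],1],[[-2,2,54],[0,0,0],1],[[-2,2,54],[0,0,0],1],[[-2,2,54],[0,0,0],1]]'

```text
clock: 20.95
tcp_pos: [0.5438, -0.3509, 0.0523]
orientation: [0.001, 0.709, 0.705, 0.0]
wrist_force: [-0.0, 1.3, -1.3]
finger_gap: 0.0413
grip_force: 40.7
```

Call:
move_arm --targets '[[[0,0,0],[0,0,0],-1],[[0,0,0],[0,0,0],-1],[[0,0,0],[0,0,0],-1],[[0,0,-50],[0,0,0],-1],[[0,0,-110],[0,0,0],-1]]'

```text
clock: 21.58
tcp_pos: [0.5424, -0.3497, 0.161]
orientation: [-0.002, 0.709, 0.705, -0.0]
wrist_force: [0.9, -1.2, 0.1]
finger_gap: 0.0853
grip_force: 0.0
```

Call:
move_arm --targets '[[[45,-24,-15],[0,0,0],-1],[[90,-47,-15],[0,0,0],-1],[[135,-71,-15],[0,0,0],-1],[[180,-94,-15],[0,0,0],-1],[[180,-94,-15],[0,0,0],-1]]'

```text
clock: 22.2
tcp_pos: [0.4484, -0.1669, 0.1765]
orientation: [-0.001, 0.708, 0.706, -0.0]
wrist_force: [0.1, -0.5, 0.4]
finger_gap: 0.0851
grip_force: 0.0
```

```bash
python3 to.py .449 -.168 .043 90
```

```text
t 22.2 pos [ 0.4484 -0.1669  0.1765] gap 0.0851 grip 0.0 q [-0.52  0.15 -0.3   1.12  0.    1.05]
shift [ -1.3   0.8 133.5] turn [-0.01 -0.01 -0.02]
```

Call:
move_arm --targets '[[[-1,0,45],[0,0,0],-1],[[-1,0,90],[0,0,0],-1],[[-1,0,133],[0,0,0],-1],[[-1,0,133],[0,0,0],-1],[[-1,0,133],[0,0,0],1]]'

```text
clock: 22.82
tcp_pos: [0.4516, -0.1719, 0.0445]
orientation: [0.001, 0.71, 0.705, 0.0]
wrist_force: [0.0, 0.6, -1.0]
finger_gap: 0.0697
grip_force: 0.0
```

Call:
move_arm --targets '[[[0,0,0],[0,0,0],1],[[0,0,0],[0,0,0],1],[[0,0,0],[0,0,0],1],[[0,0,0],[0,0,0],1]]'

```text
clock: 23.32
tcp_pos: [0.4515, -0.1717, 0.0451]
orientation: [0.002, 0.709, 0.705, 0.0]
wrist_force: [-1.3, -1.5, 5.6]
finger_gap: 0.042
grip_force: 38.9
```

```bash
python3 to.py .5485 -.2826 .175 90
```

```text
t 23.325 pos [ 0.4515 -0.1717  0.0451] gap 0.042 grip 38.9 q [-0.53  0.28 -0.49  0.8  -0.    1.05]
shift [-110.5   98.1 -129.4] turn [ 0.01  0.01 -0.04]
```

Call:
move_arm --targets '[[[0,0,-30],[0,0,0],1],[[0,0,-80],[0,0,0],1],[[0,0,-130],[0,0,0],1],[[-25,22,-132],[0,0,0],1],[[-60,53,-132],[0,0,0],1]]'

```text
clock: 23.95
tcp_pos: [0.5042, -0.2316, 0.1779]
orientation: [0.002, 0.709, 0.705, 0.001]
wrist_force: [-0.2, -0.1, -1.4]
finger_gap: 0.0421
grip_force: 40.5
```

Call:
move_arm --targets '[[[-30,26,0],[0,0,0],1],[[-51,45,0],[0,0,0],1],[[-51,45,0],[0,0,0],1],[[-51,45,40],[0,0,0],1],[[-51,45,70],[0,0,0],1]]'

```text
clock: 24.58
tcp_pos: [0.5471, -0.2816, 0.1047]
orientation: [-0.0, 0.709, 0.705, 0.0]
wrist_force: [0.3, 0.2, -1.4]
finger_gap: 0.0422
grip_force: 40.5
```

```bash
python3 to.py .5485 -.2826 .049 90;  python3 - <<'E'
from h import *
p=env.read_camera('scene');save(dict(pixels=cv2.resize(p['pixels'][90:330,90:430],None,fx=2.3,fy=2.3)),'s7')
E
```

```text
t 24.575 pos [ 0.5471 -0.2816  0.1047] gap 0.0422 grip 40.5 q [-0.61  0.45 -0.06  1.05  0.    0.97]
shift [-1.   1.4 55.7] turn [-0.   -0.   -0.04]
```

View pics/s7.png

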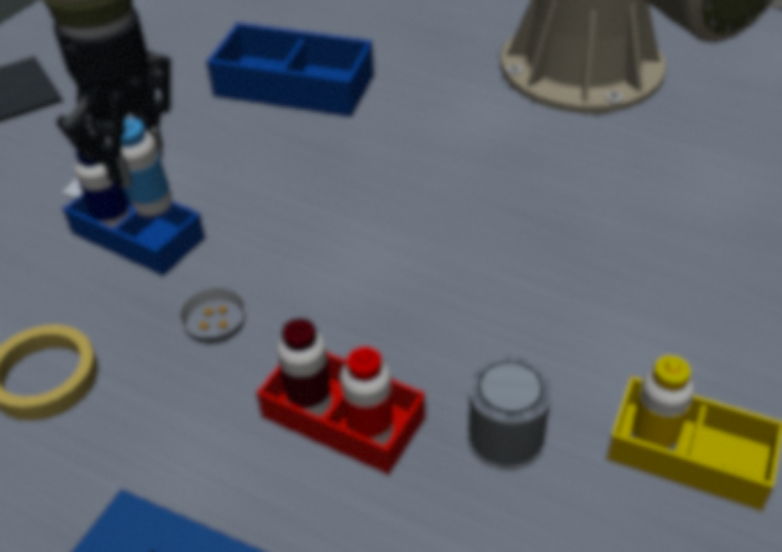

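Navy is upright in its bay at (103,190). Sky hangs above the right bay at (148,185). Lower, release and retreat.

Call:
move_arm --targets '[[[-1,1,30],[0,0,0],1],[[-1,1,46],[0,0,0],1],[[-1,1,55],[0,0,0],1],[[-1,1,55],[0,0,0],1],[[-1,1,55],[0,0,0],1]]'

```text
clock: 25.25
tcp_pos: [0.5493, -0.2839, 0.0514]
orientation: [0.001, 0.709, 0.705, 0.0]
wrist_force: [0.1, -0.5, -0.6]
finger_gap: 0.0426
grip_force: 40.1
```

Call:
move_arm --targets '[[[0,0,0],[0,0,0],-1],[[0,0,0],[0,0,0],-1],[[0,0,0],[0,0,0],-1],[[0,0,-50],[0,0,0],-1],[[0,0,-110],[0,0,0],-1]]'

```text
clock: 25.88
tcp_pos: [0.5478, -0.2829, 0.1601]
orientation: [-0.002, 0.709, 0.705, -0.0]
wrist_force: [1.5, -0.6, 0.1]
finger_gap: 0.0853
grip_force: 0.0
```

Call:
move_arm --targets '[[[45,-24,-30],[0,0,0],-1],[[90,-47,-30],[0,0,0],-1],[[135,-71,-30],[0,0,0],-1],[[135,-71,-30],[0,0,0],-1],[[135,-71,-30],[0,0,0],-1]]'

```text
clock: 26.5
tcp_pos: [0.4793, -0.1484, 0.1908]
orientation: [0.001, 0.709, 0.705, 0.0]
wrist_force: [-0.4, -0.8, 0.2]
finger_gap: 0.0857
grip_force: 0.0
```

```bash
python3 - <<'E'
from h import *
p=env.read_camera('scene');save(dict(pixels=cv2.resize(p['pixels'][90:330,90:430],None,fx=2.3,fy=2.3)),'s8')
for t in ['tint_red','tint_maroon','tint_sky','tint_navy','tint_yellow','can']: print(t,[(np.round(d['centre'],3),round(d['confidence'],2)) for d in env.landmark_of(t,p)])
E
```

```text
tint_red [(array([0.658, 0.051, 0.005]), 0.93)]
tint_maroon [(array([ 0.65 , -0.017,  0.002]), 0.72)]
tint_sky [(array([ 0.549, -0.282,  0.002]), 0.76)]
tint_navy [(array([ 0.545, -0.353,  0.003]), 0.71)]
tint_yellow [(array([0.544, 0.278, 0.003]), 0.77)]
can [(array([ 0.596,  0.16 , -0.004]), 0.74)]
```

View pics/s8.png

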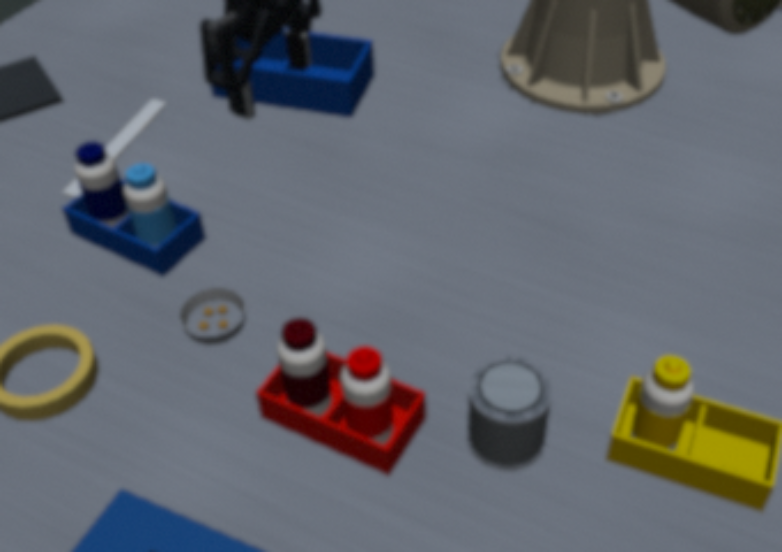

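All five bottles stand upright in their bays: navy (98,185), sky (148,205), maroon (303,365), red (365,395) and yellow (665,400). The tin is unmoved and the gripper is clear.

```bash
python3 -c "
from workcell import env
print(env.hand_in())"
```

```text
the job is handed in; nothing more can be done
None
```

I put all five bottles upright in their own colour trays, left the grey tin where it was, and handed the job in at about 27 s; the hand-in returned no verdict, but the final picture showed everything in place.

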